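# Change over the beakers on the lab stirrer and cover the fresh one

### The arm

A 6-joint arm with a two-finger parallel gripper is mounted at the origin on the work surface. World frame = base frame: x ahead of the robot, y to its left, z up, the work surface at z = 0. Lengths are in m, angles in rad, forces in N, time in s.
With the tool pointing down it reaches from about 0.375 to 0.75 m from the base axis. Payload 9 kg.
Tool frame: the origin (TCP) lies at the very end of the fingers, on their centre line; the grasp point (between the pads) lies 19 mm behind it; z points along the fingers, y is the line along which they close (so a half turn about z gives the same grasp; the last joint's range is limited). The gripper opens to 85 mm and grips with 20 to 120 N. Pads are 22 mm wide; open, the fingers measure 114 mm over their backs; the gripper's body (76 mm by 85 mm) begins 54 mm behind the grasp point. The pads swing forward as they close: fully open they stand 13 mm farther back than shut.
Start: joints at [-1.382, 0.104, 0.097, 1.564, 0, 1.353], TCP at [0.237, -0.551, 0.231] pointing down, gripper open.
Joint ranges: [-2.99, 2.99], [-0.84, 1.86], [-1.1, 1.16], [-1.84, 2.11], [-1.51, 1.56], [-3.14, 3.14]. Speed limits (rad/s): [2.22, 2.22, 2.57, 3.14, 3.14, 3.14].

### API

Orientations are given as a unit quaternion [w, x, y, z].
In Python, from plant import r, imaging gives the robot as it stands.
- The arm moves only by the tool step_arm, never from a script. Its argument "series" is a list of rows, each a list of 3 entries, a list of its own where there are three numbers: the shift along the tool's x, y, z in mm, then the turn, a rotation vector about the tool's x, y, z in rad, then the finger opening in mm, from 0 to 85.4. In form: [[[x, y, z], [rx, ry, rz], gripper], ...]. A call has 1 to 12 rows; each row shifts and turns the commanded pose from where the row before left it, along the tool's axes as they then stand; what a row does not reach is not made up. A row lasts 1/12 s, in which the tool goes at most 41.7 mm and 7.16 degrees, less where a joint would pass 70% of its speed; a pose out of reach is approached as far as the arm can. A call is refused whole if a number of a shift passes 41.7 or a number of a turn 0.125, either way. A call with a gripper value outside its range is refused whole. The fingers move at their own pace and stop on an object; the grip force is fixed at half the most. Time passes only in rows, so rows that do not move let the fingers close. It gives the time, the measured TCP pose, the force, the opening and the grip force at its end, in the units of the state.
- r.sense(): the state, without advancing time (a new reading comes with each control period).
- imaging.camera(name): name is "side" or "top"; returns the picture (420x560x3 uint8, red, green, blue); there is no depth.
- imaging.get_calibration(name): a dict with "fovy" (degrees; the focal length in pixels is half the picture's height over the tangent of half this angle, whatever the lens; pixels are square), "cx", "cy" (the principal point, pixels), "eye" and "orientation" of the camera in the world. Camera axes: x right, y down, z forward; pixel columns grow to the right and rows downward; lengths in m; the calibration is good to about 2 mm. A picture is of the moment at which its call begins. get_calibration takes no time and is no camera call.
- r.hand_in(): hands the job in; it is judged then, once.
The state is a dict: "time": time; "q": joint angles; "qd": joint speeds; "joint_torque": joint torques, N m; "tool_pos": TCP position; "tool_rot": TCP orientation; "wrist_force": force on the tool from outside, world axes, zero at the start; "torque": the same for the moment, N m; "opening": finger opening in m; "finger_force": force on a finger pad.
Only numpy, scipy, OpenCV 4.12 (cv2) and the standard library are available. Lean on these libraries where they do the work, as an engineer would, in place of code of your own. Each camera call takes 0.05 s, during which the arm holds its last target. There are 200 camera calls.

### The job

Swap the two open steel beakers: the one on the white stirrer must end upright in the middle of the cork pad, and the one on the pad upright in the middle of the stirrer's plate. Put the cover that fits onto the beaker that is now on the stirrer, seated on its rim all round and level. Never tip the beakers, lower things instead of dropping them, and leave the other cover and everything else on the bench where it stands.

Things in the scene. Friction and masses are not known exactly. Their poses are not given: they have to be found in the camera images.
- wide_beaker: The wide beaker: open straight-sided steel cylinder, 68 mm outer diameter, 85 mm tall, wall 4 mm (bore 60 mm), about 0.26 kg. Origin: centre of its underside; z up along its axis. It starts on the stirrer or on the cork pad.
- tall_beaker: The tall narrow beaker: open straight-sided steel cylinder, 50 mm outer diameter, 115 mm tall, wall 4 mm (bore 42 mm), about 0.22 kg. Origin: centre of its underside; z up along its axis. It starts on the other of the two places.
- wide_beaker_rim (a point): centre of the mouth of the wide beaker, level with its rim (85 mm above its underside); z along its axis
- tall_beaker_rim (a point): centre of the mouth of the tall beaker, level with its rim (115 mm above its underside); z along its axis
- large_cover: The large cover, fits the wide beaker: steel disc 78 mm in diameter and 4 mm thick (8 to 12 mm above the origin), under it a locating boss 54 mm in diameter and 8 mm deep which enters the mouth, on top an upright black knob 22 mm in diameter and 34 mm tall (12 to 46 mm above the origin). Lies on the bench on its boss, knob up. Origin: centre of the underside of the boss; z up through the knob.
- large_cover_seat (a point): centre of the underside of the large cover's disc, 8 mm above the cover's origin: it lies at the centre of the beaker's mouth, level with the rim, when the cover is seated; z up through the knob
- small_cover: The small cover, fits the tall beaker: steel disc 60 mm in diameter and 4 mm thick (8 to 12 mm above the origin), under it a locating boss 36 mm in diameter and 8 mm deep which enters the mouth, on top an upright black knob 22 mm in diameter and 34 mm tall (12 to 46 mm above the origin). Lies on the bench on its boss, knob up. Origin: centre of the underside of the boss; z up through the knob.
- small_cover_seat (a point): centre of the underside of the small cover's disc, 8 mm above the cover's origin: it lies at the centre of the beaker's mouth, level with the rim, when the cover is seated; z up through the knob
- stirrer: The stirrer: flat white bench unit, body 130 x 130 mm with a round steel plate 120 mm in diameter on top, and a control strip 35 mm deep and 16 mm high along its -x side. Fixed to the bench. Origin: underside, below the centre of the plate; its top is 22 mm higher.
- stirrer_top (a point): centre of the top of the stirrer's round plate
- pad: The pad: square cork pad, 130 x 130 x 22 mm, fixed to the bench. Origin: centre of its underside.
- pad_top (a point): centre of the top of the cork pad
- flask: Bystander: a conical glass laboratory flask, 78 mm across its foot, 104 mm tall. Origin: centre of its underside.
- jar: Bystander: a white plastic jar, 64 mm across, 85 mm tall. Origin: centre of its underside.
- white_bottle: Bystander: a white plastic bottle, 68 mm across, 130 mm tall, behind the stirrer or the pad. Origin: centre of its underside.
- amber_bottle: Bystander: a brown glass bottle, 64 mm across, 130 mm tall, behind the stirrer or the pad. Origin: centre of its underside.
- spatula: Bystander: a steel spatula 160 mm long, about 20 mm high at most, lying at the front of the bench along its x axis. Origin: at its middle, on the bench.
- carton: Bystander: closed cardboard carton 200 (x) x 150 (y) x 120 mm, fixed on the left of the bench. Origin: centre of its underside.
- tray: Bystander: grey plastic tray 260 (x) x 180 (y) x 50 mm with two glass flasks 104 mm tall in it, fixed on the right of the bench. Origin: centre of its underside.
Not all that is in view belongs to the job. What is shaped like the tall_beaker but red or yellow is not meant.

How it is judged:
By the outcome, as a careful person would: the job done as asked, in the order asked, and still so for the second after the job is handed in, with the robot touching nothing.
It also fails if it takes over 72 s, if anything falls off the work surface, if the arm or the gripper's body presses on something with over 40 N, if the wrist force passes 120 N, or if a joint passes its speed limit or range.

## Working session

There is one attempt and no reset: what is moved stays moved. The work goes in short steps, Python scripts to look and compute and a tool call to move; the robot and the scene stay as the last step left them, time stands still between calls to the robot, and variables do not carry over. Pictures are saved under pics/ and viewed, at most 10 in all, crops included, and the job is handed in when it is done.

Besides the shell and the picture viewer there is one more tool, called by a JSON object that holds its "method" and its "body". step_arm: Moves the arm, as the interface text tells. Its arguments: {"type":"object","properties":{"series":{"type":"array"}},"required":["series"]}

```bash
mkdir -p pics; ls; python3 - <<'E'
from plant import r, imaging
import cv2
for n in("side","top"):
    cv2.imwrite(f"pics/{n}0.png",imaging.camera(n)[:,:,::-1]); print(imaging.get_calibration(n))
print(r.sense())
E
```

```text
pics
{'fovy': 46.08787304568229, 'cx': 278.725235369197, 'cy': 204.31336062161884, 'eye': array([-0.25945815, -1.06008042,  1.35005505]), 'orientation': array([-0.37640318,  0.87272783, -0.28312965,  0.12846938])}
{'fovy': 44.996659105774995, 'cx': 277.83633572585563, 'cy': 210.68016688454944, 'eye': array([0.21516643, 0.00201571, 1.61153086]), 'orientation': array([ 0.07717901, -0.69411555,  0.71142478, -0.07824184])}
{'time': 0.1, 'q': array([-1.38171814e+00,  1.04616608e-01,  9.65734016e-02,  1.56389902e+00,
       -3.99213417e-05,  1.35313617e+00]), 'qd': array([-8.88407424e-04, -1.28360032e-03,  1.03982200e-03, -5.22913910e-04,
        5.13454171e-05,  5.31150785e-04]), 'joint_torque': array([ 8.03494826e-03, -5.58206534e+01,  5.04718816e+01,  1.31475207e-02,
       -1.63879577e-04, -3.38436223e-05]), 'tool_pos': array([ 0.23733326, -0.55075084,  0.23062805]), 'tool_rot': array([-5.73175377e-04,  9.79391502e-01,  2.01970187e-01, -1.17709073e-05]), 'wrist_force': array([ 0.01837636,  1.27766754, -0.71210838]), 'torque': array([-0.02733265,  0.03941153, -0.01487508]), 'finger_force': 0.0, 'opening': 0.08544041677737317}
```

View pics/top0.png

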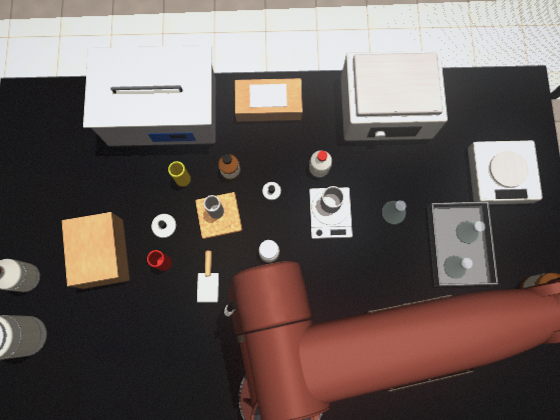

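View pics/side0.png

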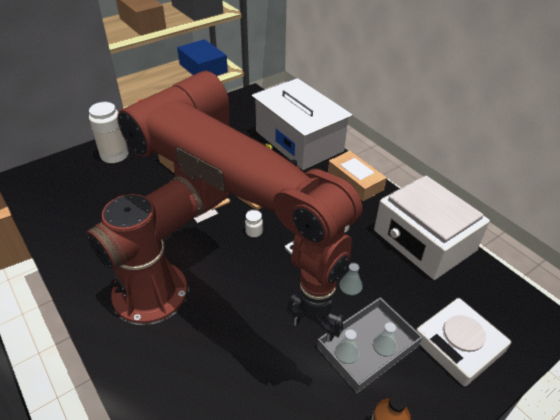

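The top view shows the wide beaker on the stirrer at (332,200) and the tall beaker on the pad at (213,207).

- **Tall beaker candidates:** steel (213,207), which I choose. The red (158,261) and yellow (179,174) ones are not meant.
- **Covers:** (164,225) looks large and (271,190) small. The small one is wanted.
- **Other things near the job:** amber bottle (229,165), white bottle (320,163), jar (269,251), flask (394,212).
- **Side view:** the arm hides most of the scene.

Next is a close crop and measurements.

```bash
cat > h.py <<'E'
import numpy as np, cv2
from plant import r, imaging
from scipy.spatial.transform import Rotation as R
class Cam:
    def __init__(s,n):
        s.n=n; c=imaging.get_calibration(n); s.f=210/np.tan(np.radians(c["fovy"]/2)); s.c=np.array([c["cx"],c["cy"]]); s.e=c["eye"]
        o=c["orientation"]; s.R=R.from_quat([o[1],o[2],o[3],o[0]]).as_matrix()
    def pic(s): return imaging.camera(s.n)[:,:,::-1].copy()
    def at(s,uv,z):
        d=np.c_[(np.atleast_2d(uv)-s.c)/s.f,np.ones(len(np.atleast_2d(uv)))]@s.R.T
        return s.e+d*((z-s.e[2])/d[:,2])[:,None]
    def px(s,p):
        q=(np.atleast_2d(p)-s.e)@s.R; return q[:,:2]/q[:,2:]*s.f+s.c
def blob(m,near):
    n,l,st,ce=cv2.connectedComponentsWithStats(m.astype(np.uint8)); 
    k=1+np.argmin(np.hypot(*(ce[1:]-near).T)+1000*(st[1:,4]<30)); return l==k
def circ(p):  # least-squares circle of plane points
    A=np.c_[2*p[:,:2],np.ones(len(p))]; x=np.linalg.lstsq(A,(p[:,:2]**2).sum(1),rcond=None)[0]
    return x[:2],np.sqrt(x[2]+x[0]**2+x[1]**2)
def cont(m):
    c=max(cv2.findContours(m.astype(np.uint8),cv2.RETR_EXTERNAL,cv2.CHAIN_APPROX_NONE)[0],key=cv2.contourArea)[:,0]
    return c
E
python3 - <<'E'
from h import *
T=Cam("top"); I=T.pic(); cv2.imwrite("pics/t1.png",I)
crop=cv2.resize(I[145:275,140:400],None,fx=3,fy=3,interpolation=cv2.INTER_CUBIC); cv2.imwrite("pics/crop1.png",crop)
hsv=cv2.cvtColor(I,cv2.COLOR_BGR2HSV); g=I.max(2)
# covers
for nm,near in(("L",(164,225)),("S",(271,190))):
    m=blob((hsv[...,2]>90)&(hsv[...,1]<60),near); c=cont(cv2.morphologyEx(m.astype(np.uint8),cv2.MORPH_CLOSE,np.ones((7,7))))
    print(nm,*circ(T.at(c,.012)))
# pad
m=(hsv[...,0]>8)&(hsv[...,0]<28)&(hsv[...,1]>70)&(hsv[...,2]>110); m[:,:190]=0;m[:185]=0;m[240:]=0;m[:,250:]=0
b=cv2.minAreaRect(T.at(cont(m),.022)[:,:2].astype(np.float32)*1000); print("pad",b)
m=blob((hsv[...,2]>150)&(hsv[...,1]<40)&(np.indices(g.shape)[0]>180),(331,218))
b=cv2.minAreaRect(T.at(cont(m),.022)[:,:2].astype(np.float32)*1000); print("stir",b)
for k,uv,z in(("jar",(268,247),.085),("amb",(227,160),.13),("white",(322,156),.13),("flask",(400,205),.104),("yellow",(177,167),.115),("tallrim",(212,201),.137),("widerim",(332,193),.107),("carton",(95,250),.12),("spat",(230,310),.01),("red",(157,257),.115)): print(k,T.at(uv,z)[0].round(3))
E
```

```text
L [0.53431489 0.36452142] 0.038632924622691626
S [0.64169498 0.01512603] 0.02966290176504742
pad ((562.582275390625, 186.68426513671875), (131.06483459472656, 131.25860595703125), 10.576752662658691)
stir ((565.1204833984375, -173.02960205078125), (167.47323608398438, 130.37448120117188), 0.40428784489631653)
jar [0.445 0.028 0.085]
amb [0.71  0.147 0.13 ]
white [ 0.715 -0.144  0.13 ]
flask [ 0.561 -0.378  0.104]
yellow [0.696 0.303 0.115]
tallrim [0.58  0.192 0.137]
widerim [ 0.603 -0.172  0.107]
carton [0.443 0.54  0.12 ]
spat [0.262 0.151 0.01 ]
red [0.418 0.357 0.115]
```

View pics/crop1.png

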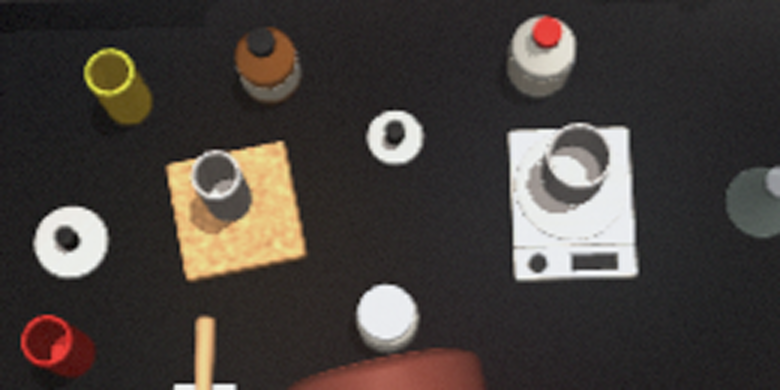

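The crop confirms the choice. The steel tall beaker is on the cork, its rim centred at crop (217,176). The wide one is on the stirrer, rim near (577,155). The small cover (29.7 mm radius measured) is at (395,137). Pad, stirrer and cover sizes all match the ones given. I'll turn the tool first so it closes along world y with yaw π, which keeps the last joint in range.

{"method": "step_arm", "body": {"series": [[[0,0,0],[0,0,-0.1243],85],[[0,0,0],[0,0,-0.1243],85],[[0,0,0],[0,0,-0.1243],85],[[0,0,0],[0,0,-0.1243],85],[[0,0,0],[0,0,-0.1243],85],[[0,0,0],[0,0,-0.1243],85],[[0,0,0],[0,0,-0.1243],85],[[0,0,0],[0,0,-0.1243],85],[[0,0,0],[0,0,-0.1243],85],[[0,0,0],[0,0,-0.1243],85],[[0,0,0],[0,0,-0.1243],85]]}}

```text
time: 1.07
tool_pos: [0.2374, -0.5509, 0.231]
tool_rot: [-0.0, 0.629, 0.777, 0.0]
wrist_force: [0.0, -0.6, -0.8]
opening: 0.0851
finger_force: 0.0
```

{"method": "step_arm", "body": {"series": [[[0,0,0],[0,0,-0.1243],85],[[0,0,0],[0,0,-0.1243],85],[[0,0,0],[0,0,-0.1243],85],[[0,0,0],[0,0,-0.1243],85],[[0,0,0],[0,0,-0.1243],85],[[0,0,0],[0,0,-0.1243],85],[[0,0,0],[0,0,-0.1243],85],[[0,0,0],[0,0,-0.1243],85],[[0,0,0],[0,0,-0.1243],85],[[0,0,0],[0,0,-0.1243],85],[[0,0,0],[0,0,-0.1243],85]]}}

```text
time: 1.98
tool_pos: [0.2374, -0.5509, 0.231]
tool_rot: [-0.0, -0.003, 1.0, 0.0]
wrist_force: [-0.2, 0.2, 0.7]
opening: 0.0851
finger_force: 0.0
```

```bash
cat >> h.py <<'E'
def say():
    s=r.sense(); o=s["tool_rot"]; M=R.from_quat([o[1],o[2],o[3],o[0]]).as_matrix()
    print("t",round(s["time"],2),"tcp",s["tool_pos"].round(4),"x",M[:,0].round(3),"z",M[:,2].round(3),"F",s["wrist_force"].round(1),"op",round(s["opening"],4),"ff",round(s["finger_force"],1)); return M,s
def go(p):  # shift in tool axes (mm) from measured pose to world point p
    M,s=say(); print("shift mm",(M.T@(np.array(p)-s["tool_pos"])*1000).round(1))
def rim(I,T,near,z,rad):
    # Hough-free rim: strongest bright-ring centre by circle fit to edges close to the expected ring
    s=4; k=18; x0,y0=int(near[0])-k,int(near[1])-k
    c=cv2.resize(cv2.cvtColor(I,cv2.COLOR_BGR2GRAY)[y0:y0+2*k,x0:x0+2*k],None,fx=s,fy=s,interpolation=cv2.INTER_CUBIC)
    R0=rad*T.f/(T.e[2]-z)*s
    h=cv2.HoughCircles(cv2.GaussianBlur(c,(5,5),0),cv2.HOUGH_GRADIENT,1,20,param1=60,param2=8,minRadius=int(R0*.93),maxRadius=int(R0*1.12))
    if h is None: return None
    uv=(h[0][:3,:2]+.5)/s-.5+[x0,y0]; return T.at(uv,z).round(4),uv.round(1),h[0][:3,2]/R0
E
python3 - <<'E'
from h import *
T=Cam("top"); I=T.pic(); S=Cam("side"); J=S.pic()
for n,p,z,ra in(("tall",(212,203),.137,.025),("tall in",(212,203),.137,.021),("wide",(332,196),.107,.034),("wide in",(332,196),.107,.030)): print(n,rim(I,T,p,z,ra))
a=cv2.resize(I[180:230,190:240],(390,390),interpolation=cv2.INTER_NEAREST);b=cv2.resize(I[175:235,300:360],(390,390),interpolation=cv2.INTER_NEAREST)
cv2.imwrite("pics/z1.png",np.hstack([a,b]))
say()
E
```

```text
tall (array([[0.5752, 0.1935, 0.137 ],
       [0.5519, 0.1822, 0.137 ]]), array([[211.5, 202.5],
       [215.2, 210. ]]), array([0.95970335, 0.92771323]))
tall in (array([[0.5736, 0.1912, 0.137 ],
       [0.5511, 0.1807, 0.137 ]]), array([[212.2, 203. ],
       [215.8, 210.2]]), array([1.01094295, 1.08710984]))
wide (array([[ 0.5759, -0.1658,  0.107 ],
       [ 0.5938, -0.172 ,  0.107 ],
       [ 0.559 , -0.1513,  0.107 ]]), array([[330.5, 201.8],
       [332.2, 196. ],
       [326. , 207.2]]), array([0.94911897, 0.93166393, 0.93166393]))
wide in (array([[ 0.5922, -0.1735,  0.107 ],
       [ 0.572 , -0.1641,  0.107 ],
       [ 0.5621, -0.1515,  0.107 ]]), array([[332.8, 196.5],
       [330. , 203. ],
       [326. , 206.2]]), array([0.94955538, 0.95944653, 0.98912015]))
t 2.08 tcp [ 0.2374 -0.5509  0.231 ] x [-1.    -0.002  0.   ] z [-0.  0. -1.] F [0.6 0.5 0.3] op 0.0848 ff 0.0
```

View pics/z1.png

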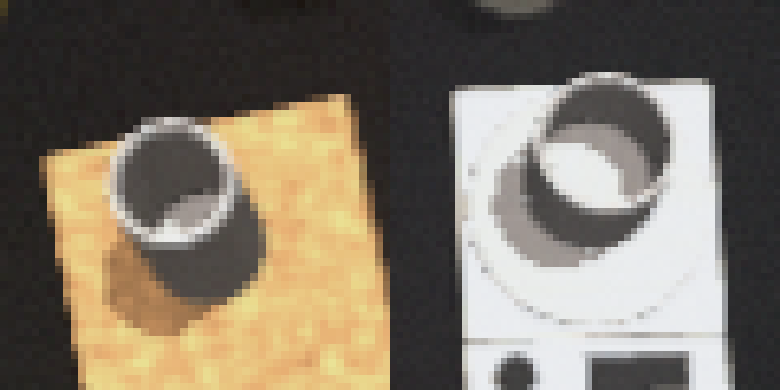

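The tall rim is at (211.5,202.6), which gives (0.5745, 0.192). The wide rim is at (332.3,196.3), which gives (0.593, -0.1725). Both lie well inside their supports. Moving to the tall beaker.

{"method": "step_arm", "body": {"series": [[[-16.9,37,0],[0,0,0],85],[[-16.9,37,0],[0,0,0],85],[[-16.9,37,0],[0,0,0],85],[[-16.9,37,0],[0,0,0],85],[[-16.9,37,0],[0,0,0],85],[[-16.9,37,0],[0,0,0],85],[[-16.9,37,0],[0,0,0],85],[[-16.9,37,0],[0,0,0],85],[[-16.9,37,0],[0,0,0],85],[[-16.9,37,0],[0,0,0],85]]}}

```text
time: 2.92
tool_pos: [0.4068, -0.1792, 0.2314]
tool_rot: [0.0, 0.003, 1.0, -0.0]
wrist_force: [0.2, -0.6, -0.6]
opening: 0.0848
finger_force: 0.0
```

{"method": "step_arm", "body": {"series": [[[-16.9,37,0],[0,0,0],85],[[-16.9,37,0],[0,0,0],85],[[-16.9,37,0],[0,0,0],85],[[-16.9,37,0],[0,0,0],85],[[-16.9,37,0],[0,0,0],85],[[-16.9,37,0],[0,0,0],85],[[-16.9,37,0],[0,0,0],85],[[-16.9,37,0],[0,0,0],85],[[-16.9,37,0],[0,0,0],85],[[-16.9,37,0],[0,0,0],85],[[0,0,0],[0,0,0],85]]}}

```text
time: 3.83
tool_pos: [0.5763, 0.1944, 0.2287]
tool_rot: [-0.001, 0.0, 1.0, 0.001]
wrist_force: [0.1, 0.3, 0.4]
opening: 0.0851
finger_force: 0.0
```

{"method": "step_arm", "body": {"series": [[[1,-1,25],[0,0,0],85],[[1,-1,35],[0,0,0],85],[[0,0,35],[0,0,0],85],[[0,0,25],[0,0,0],85],[[0,0,14],[0,0,0],85],[[0,0,0],[0,0,0],85],[[0,0,0],[0,0,0],40],[[0,0,0],[0,0,0],40],[[0,0,0],[0,0,0],40],[[0,0,0],[0,0,0],40],[[0,0,0],[0,0,0],40],[[0,0,0],[0,0,0],40]]}}

```text
time: 4.83
tool_pos: [0.575, 0.1871, 0.0997]
tool_rot: [0.002, 0.0, 1.0, 0.0]
wrist_force: [-0.3, 0.5, 5.8]
opening: 0.0498
finger_force: 61.7
```

{"method": "step_arm", "body": {"series": [[[0,0,0],[0,0,0],40],[[0,0,0],[0,0,0],40]]}}

```text
time: 5.0
tool_pos: [0.575, 0.1871, 0.0997]
tool_rot: [0.002, 0.0, 1.0, 0.0]
wrist_force: [-0.5, 0.0, 6.8]
opening: 0.0496
finger_force: 61.7
```

```bash
python3 - <<'E'
from h import *
say(); s=r.sense(); print(s["q"].round(3),s["torque"].round(2))
E
```

```text
t 5.0 tcp [0.575  0.1871 0.0997] x [-1.     0.001 -0.004] z [ 0.004  0.    -1.   ] F [-0.5  0.   6.8] op 0.0496 ff 61.7
[ 0.099  0.13  -0.114  1.323  0.     0.099] [ 0.07  0.07 -0.01]
```

{"method": "step_arm", "body": {"series": [[[0,0,-8],[0,0,0],40],[[0,0,-16],[0,0,0],40],[[0,0,-20],[0,0,0],40],[[0,0,-16],[0,0,0],40],[[3,-17,0],[0,0,0],40],[[5,-30,0],[0,0,0],40],[[5,-35,0],[0,0,0],40],[[5,-35,0],[0,0,0],40],[[5,-30,0],[0,0,0],40],[[4,-20,0],[0,0,0],40],[[0,-10,0],[0,0,0],40],[[0,0,0],[0,0,0],40]]}}

```text
time: 6.0
tool_pos: [0.5467, 0.0079, 0.158]
tool_rot: [0.0, 0.002, 1.0, -0.0]
wrist_force: [-0.2, 0.5, -2.3]
opening: 0.0495
finger_force: 61.8
```

{"method": "step_arm", "body": {"series": [[[0,0,15],[0,0,0],40],[[0,0,25],[0,0,0],40],[[0,0,20],[0,0,0],40],[[0,0,10],[0,0,0],40],[[0,0,5],[0,0,0],40],[[0,0,2],[0,0,0],40],[[0,0,0],[0,0,0],40],[[0,0,0],[0,0,0],40]]}}

```text
time: 6.67
tool_pos: [0.5473, 0.0099, 0.0816]
tool_rot: [0.001, -0.0, 1.0, -0.0]
wrist_force: [-0.0, 0.3, -2.3]
opening: 0.0497
finger_force: 61.9
```

{"method": "step_arm", "body": {"series": [[[0,0,2],[0,0,0],40],[[0,0,1],[0,0,0],40],[[0,0,0],[0,0,0],40],[[0,0,1],[0,0,0],40],[[0,0,0],[0,0,0],40]]}}

```text
time: 7.08
tool_pos: [0.5476, 0.0097, 0.0777]
tool_rot: [0.001, 0.0, 1.0, -0.0]
wrist_force: [-0.0, 1.1, 5.8]
opening: 0.0503
finger_force: 62.1
```

{"method": "step_arm", "body": {"series": [[[0,0,0],[0,0,0],60],[[0,0,0],[0,0,0],85],[[0,0,0],[0,0,0],85],[[0,0,0],[0,0,0],85],[[0,0,0],[0,0,0],85],[[0,0,-15],[0,0,0],85],[[0,0,-35],[0,0,0],85],[[0,0,-35],[0,0,0],85],[[0,0,-25],[0,0,0],85]]}}

```text
time: 7.83
tool_pos: [0.5469, 0.0098, 0.1891]
tool_rot: [0.001, 0.0, 1.0, -0.0]
wrist_force: [0.5, -0.0, 0.7]
opening: 0.0851
finger_force: 0.0
```

{"method": "step_arm", "body": {"series": [[[-5,-18,0],[0,0,0],85],[[-8,-33,0],[0,0,0],85],[[-8,-33,0],[0,0,0],85],[[-8,-33,0],[0,0,0],85],[[-8,-33,0],[0,0,0],85],[[-8,-22,0],[0,0,0],85],[[0,-10,0],[0,0,0],85],[[0,0,0],[0,0,0],85],[[0,0,0],[0,0,0],85]]}}

```text
time: 8.58
tool_pos: [0.5912, -0.1717, 0.1861]
tool_rot: [-0.0, 0.0, 1.0, 0.0]
wrist_force: [-0.3, -0.4, 0.5]
opening: 0.085
finger_force: 0.0
```

```bash
python3 - <<'E'
from h import *
go([.593,-.1725,.07])
S=Cam("side"); T=Cam("top"); J=S.pic(); I=T.pic()
print("expected rims px side: tall",S.px([.5475,.01,.115]),"wide",S.px([.593,-.1725,.107]))
cv2.imwrite("pics/c2.png",np.hstack([cv2.resize(I[145:275,180:360],(400,289)),cv2.resize(J[130:300,200:400],(400,340))[:289]]))
E
```

```text
t 8.58 tcp [ 0.5912 -0.1717  0.1861] x [-1.     0.001  0.001] z [-0.001  0.001 -1.   ] F [-0.3 -0.4  0.5] op 0.085 ff 0.0
shift mm [ -1.9  -0.8 116.1]
expected rims px side: tall [[280.06031178 200.30978693]] wide [[321.07904271 225.4362096 ]]
```

View pics/c2.png

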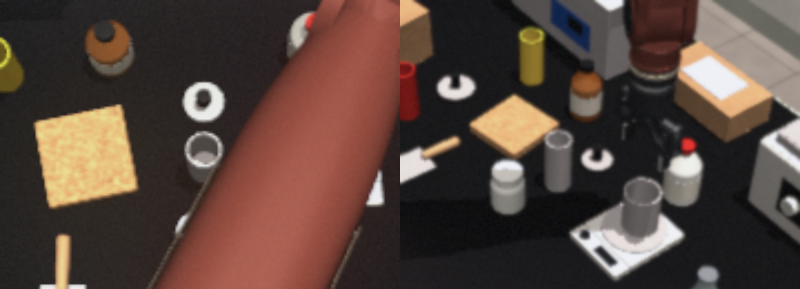

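The pad is clear and the tall beaker stands upright at its temporary spot, its rim in the side view at (279,199) against (280,200) expected. The wide rim at (321,224) agrees with (321,225). Descending on the wide beaker.

{"method": "step_arm", "body": {"series": [[[-2,-1,20],[0,0,0],85],[[0,0,30],[0,0,0],85],[[0,0,20],[0,0,0],85],[[0,0,15],[0,0,0],85],[[0,0,15],[0,0,0],85],[[0,0,15],[0,0,0],85],[[0,0,10],[0,0,0],85],[[0,0,0],[0,0,0],85]]}}

```text
time: 9.35
tool_pos: [0.5922, -0.1713, 0.0591]
tool_rot: [-0.001, -0.001, 1.0, 0.001]
wrist_force: [-0.3, -0.0, -0.9]
opening: 0.085
finger_force: 0.0
```

{"method": "step_arm", "body": {"series": [[[0,0,0],[0,0,0],60],[[0,0,0],[0,0,0],60],[[0,0,0],[0,0,0],60],[[0,0,0],[0,0,0],60],[[0,0,0],[0,0,0],60]]}}

```text
time: 9.77
tool_pos: [0.5943, -0.1733, 0.0627]
tool_rot: [0.001, 0.0, 1.0, -0.0]
wrist_force: [-1.6, 0.8, 6.6]
opening: 0.0666
finger_force: 67.9
```

{"method": "step_arm", "body": {"series": [[[0,0,-8],[0,0,0],60],[[0,0,-18],[0,0,0],60],[[0,0,-28],[0,0,0],60],[[0,0,-28],[0,0,0],60],[[0,0,-22],[0,0,0],60],[[0,0,-12],[0,0,0],60],[[0,0,-4],[0,0,0],60],[[0,0,0],[0,0,0],60]]}}

```text
time: 10.43
tool_pos: [0.5937, -0.1733, 0.1817]
tool_rot: [0.0, 0.0, 1.0, -0.0]
wrist_force: [-0.4, 0.3, -1.9]
opening: 0.0663
finger_force: 67.8
```

{"method": "step_arm", "body": {"series": [[[1,15,0],[0,0,0],60],[[3,30,0],[0,0,0],60],[[3,38,0],[0,0,0],60],[[3,38,0],[0,0,0],60],[[3,38,0],[0,0,0],60],[[3,38,0],[0,0,0],60],[[3,38,0],[0,0,0],60],[[3,38,0],[0,0,0],60],[[3,38,0],[0,0,0],60],[[3,28,0],[0,0,0],60],[[3,16,0],[0,0,0],60],[[0,5,0],[0,0,0],60]]}}

```text
time: 11.43
tool_pos: [0.5604, 0.19, 0.1791]
tool_rot: [-0.002, -0.002, 1.0, 0.0]
wrist_force: [0.6, -0.1, -2.5]
opening: 0.0662
finger_force: 68.0
```

{"method": "step_arm", "body": {"series": [[[0,0,0],[0,0,0],60],[[0,0,0],[0,0,0],60]]}}

```text
time: 11.6
tool_pos: [0.562, 0.1865, 0.18]
tool_rot: [-0.001, -0.0, 1.0, -0.0]
wrist_force: [-0.7, -0.1, -2.8]
opening: 0.0665
finger_force: 68.0
```

```bash
python3 - <<'E'
from h import *
go([.563,.187,.063])
S=Cam("side"); T=Cam("top"); J=S.pic(); I=T.pic()
hsv=cv2.cvtColor(I,cv2.COLOR_BGR2HSV)
print("exp rim side",S.px([.563,.187,.107+.118]), "tall top exp",T.px([.5475,.01,.115]))
print(rim(I,T,T.px([.5475,.01,.115])[0],.115,.025))
cv2.imwrite("pics/c3.png",np.hstack([cv2.resize(I[145:275,180:360],(400,289)),cv2.resize(J[110:250,200:394],(400,289))]))
E
```

```text
t 11.6 tcp [0.562  0.1865 0.18  ] x [-1.    -0.     0.002] z [-0.002 -0.001 -1.   ] F [-0.7 -0.1 -2.8] op 0.0665 ff 68.0
shift mm [ -1.2   0.5 117. ]
exp rim side [[255.88472815 151.24216474]] tall top exp [[273.09607072 211.64986037]]
(array([[0.5466, 0.0156, 0.115 ],
       [0.5257, 0.0145, 0.115 ]]), array([[271.2, 212. ],
       [271.8, 218.8]]), array([0.98878004, 0.93269999]))
```

View pics/c3.png

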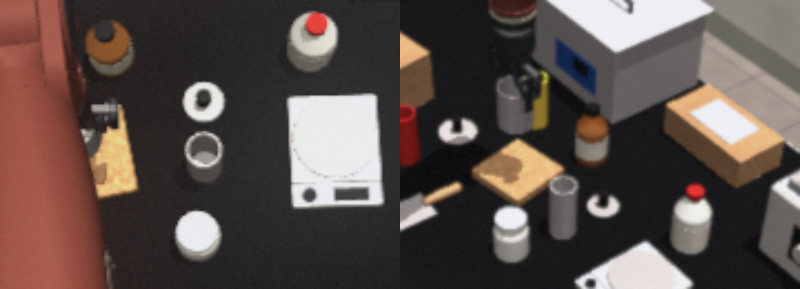

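The wide beaker hangs upright over the pad, its rim in the side view at (256,153) as expected. In the top view the tall beaker shows about 5 mm further +y than the gripper reported. I'll check that with both views and remeasure the stirrer while it is clear.

```bash
python3 - <<'E'
from h import *
S=Cam("side"); T=Cam("top"); J=S.pic(); I=T.pic()
# side silhouette of tall beaker
g=cv2.cvtColor(J,cv2.COLOR_BGR2GRAY)
b=S.px([[.5475,.01,z] for z in(.03,.05,.07,.09)])
th=np.linspace(0,2*np.pi,60)
for hy in(.010,.0155):
    for z in(.03,.06,.09):
        p=S.px(np.c_[.547+.025*np.cos(th),hy+.025*np.sin(th),0*th+z]); print("side hyp",hy,z,"row",p[:,1].mean().round(1),"cols",p[:,0].min().round(1),p[:,0].max().round(1))
for z in(.03,.06,.09):
    v=int(round(S.px([.547,.0125,z])[0][1])); print(v,"u0=266",g[v,264:300].tolist())
gt=cv2.cvtColor(I,cv2.COLOR_BGR2GRAY)
m=blob(gt>75,(271,190)); c=cont(cv2.morphologyEx(m.astype(np.uint8),cv2.MORPH_CLOSE,np.ones((7,7)))); print("small cover",*circ(T.at(c,.012)))
m=blob(gt>150,(331,210)); P=T.at(cont(m),.022)[:,:2].astype(np.float32)*1000; print("stir",cv2.minAreaRect(P),P[:,0].max(),P[:,1].min(),P[:,1].max())
c=cv2.resize(gt[180:245,300:360],None,fx=4,fy=4,interpolation=cv2.INTER_CUBIC)
h=cv2.HoughCircles(c,cv2.HOUGH_GRADIENT,1,200,param1=40,param2=8,minRadius=72,maxRadius=80)
if h is not None: print("plate",T.at((h[0][:,:2]+.5)/4-.5+[300,180],.022),h[0][:,2]/4/T.f*1.59)
m=blob(gt>140,(268,247)); print("jar",*circ(T.at(cont(m),.085)))
E
```

```text
side hyp 0.01 0.03 row 216.7 cols 273.1 286.2
side hyp 0.01 0.06 row 211.1 cols 273.1 286.4
side hyp 0.01 0.09 row 205.3 cols 273.2 286.6
side hyp 0.0155 0.03 row 215.9 cols 272.3 285.4
side hyp 0.0155 0.06 row 210.3 cols 272.3 285.5
side hyp 0.0155 0.09 row 204.5 cols 272.3 285.7
216 u0=266 [24, 23, 24, 23, 24, 22, 19, 23, 55, 77, 85, 89, 91, 93, 98, 101, 105, 104, 102, 96, 89, 58, 31, 24, 27, 25, 26, 24, 28, 25, 25, 21, 20, 20, 24, 22]
211 u0=266 [25, 23, 25, 25, 27, 25, 23, 29, 55, 76, 84, 87, 92, 95, 99, 101, 102, 103, 102, 99, 92, 65, 36, 25, 25, 25, 53, 149, 209, 224, 224, 222, 218, 195, 185, 188]
205 u0=266 [59, 37, 28, 25, 25, 23, 25, 28, 53, 73, 83, 87, 91, 96, 100, 101, 101, 102, 102, 101, 94, 73, 42, 26, 24, 25, 23, 36, 79, 142, 176, 165, 94, 30, 24, 22]
small cover [0.64157832 0.01502513] 0.029982239005838428
stir ((562.7384643554688, -173.08755493164062), (162.72671508789062, 130.01959228515625), 0.34351295232772827) 644.3932 -238.47345 -108.04894
plate [[ 0.58552502 -0.17399376  0.022     ]] [0.06224821]
jar [0.43698582 0.0263876 ] 0.029253499898432348
```

Both views put the tall beaker at y≈0.0155, so it sits about 5 mm off-centre in the grip and the fingers don't fully centre things. I'll aim the next grasps from camera measurements. The wide beaker is centred, so I'm lowering it onto the pad.

{"method": "step_arm", "body": {"series": [[[-1,0.5,15],[0,0,0],60],[[0,0,30],[0,0,0],60],[[0,0,30],[0,0,0],60],[[0,0,20],[0,0,0],60],[[0,0,10],[0,0,0],60],[[0,0,5],[0,0,0],60],[[0,0,2],[0,0,0],60],[[0,0,0],[0,0,0],60],[[0,0,0],[0,0,0],60]]}}

```text
time: 12.55
tool_pos: [0.5646, 0.1873, 0.0709]
tool_rot: [0.001, 0.0, 1.0, 0.0]
wrist_force: [0.0, -0.0, -2.3]
opening: 0.0665
finger_force: 67.9
```

{"method": "step_arm", "body": {"series": [[[0,0,1],[0,0,0],60],[[0,0,1],[0,0,0],60],[[0,0,1],[0,0,0],60],[[0,0,0],[0,0,0],60],[[0,0,0],[0,0,0],60]]}}

```text
time: 12.97
tool_pos: [0.5635, 0.1874, 0.0663]
tool_rot: [-0.0, 0.0, 1.0, -0.0]
wrist_force: [-0.4, -0.3, -3.3]
opening: 0.0664
finger_force: 67.9
```

{"method": "step_arm", "body": {"series": [[[0,0,1],[0,0,0],60],[[0,0,1],[0,0,0],60],[[0,0,1],[0,0,0],60],[[0,0,0.5],[0,0,0],60],[[0,0,0],[0,0,0],60]]}}

```text
time: 13.38
tool_pos: [0.5635, 0.1874, 0.0628]
tool_rot: [-0.0, 0.0, 1.0, -0.0]
wrist_force: [0.5, -0.1, -2.4]
opening: 0.0665
finger_force: 68.1
```

{"method": "step_arm", "body": {"series": [[[0,0,0.5],[0,0,0],60],[[0,0,0.5],[0,0,0],60],[[0,0,0],[0,0,0],60]]}}

```text
time: 13.63
tool_pos: [0.5637, 0.1873, 0.0627]
tool_rot: [0.0, 0.0, 1.0, -0.0]
wrist_force: [-4.8, -1.7, 6.8]
opening: 0.0663
finger_force: 68.9
```

Contact, so I'll open, rise, then move above the tall beaker at (0.547, 0.0155).

{"method": "step_arm", "body": {"series": [[[0,0,0],[0,0,0],75],[[0,0,0],[0,0,0],85],[[0,0,0],[0,0,0],85],[[0,0,0],[0,0,0],85],[[0,0,0],[0,0,0],85],[[0,0,-10],[0,0,0],85],[[0,0,-25],[0,0,0],85],[[0,0,-35],[0,0,0],85],[[0,0,-35],[0,0,0],85],[[0,0,-20],[0,0,0],85],[[0,0,0],[0,0,0],85]]}}

```text
time: 14.55
tool_pos: [0.5661, 0.1877, 0.1935]
tool_rot: [0.004, 0.0, 1.0, 0.0]
wrist_force: [0.5, 0.0, 0.9]
opening: 0.0851
finger_force: 0.0
```

{"method": "step_arm", "body": {"series": [[[1,-15,0],[0,0,0],85],[[3,-30,0],[0,0,0],85],[[3,-38,0],[0,0,0],85],[[3,-38,0],[0,0,0],85],[[3,-30,0],[0,0,0],85],[[3,-16,0],[0,0,0],85],[[0,-5,0],[0,0,0],85],[[0,0,0],[0,0,0],85],[[0,0,0],[0,0,0],85]]}}

```text
time: 15.3
tool_pos: [0.5476, 0.0158, 0.1868]
tool_rot: [0.0, 0.0, 1.0, 0.0]
wrist_force: [-0.1, 0.7, -0.2]
opening: 0.0848
finger_force: 0.0
```

```bash
python3 - <<'E'
from h import *
go([.547,.0155,.077])
S=Cam("side"); T=Cam("top"); J=S.pic(); I=T.pic()
print("exp wide rim side",S.px([.563,.187,.107]),"top",T.px([.563,.187,.107]),"base",T.px([.563,.187,.022]),"tcp px side",S.px(r.sense()["tool_pos"]))
print(rim(I,T,T.px([.563,.187,.107])[0],.107,.034))
cv2.imwrite("pics/c4.png",np.hstack([cv2.resize(I[160:260,180:310],(400,308)),cv2.resize(J[110:250,200:382],(400,308))]))
E
```

```text
t 15.3 tcp [0.5476 0.0158 0.1868] x [-1.  0. -0.] z [ 0.  0. -1.] F [-0.1  0.7 -0.2] op 0.0848 ff 0.0
shift mm [  0.6  -0.4 109.8]
exp wide rim side [[256.50189184 175.38480303]] top [[214.87694525 208.65504694]] base [[218.11971288 214.54766321]] tcp px side [[279.27694227 184.65285901]]
(array([[0.5666, 0.1866, 0.107 ],
       [0.5421, 0.1722, 0.107 ],
       [0.5323, 0.185 , 0.107 ]]), array([[215. , 207.5],
       [219.8, 215.2],
       [215.5, 218.5]]), array([1.02766671, 0.97530158, 0.97966536]))
```

View pics/c4.png

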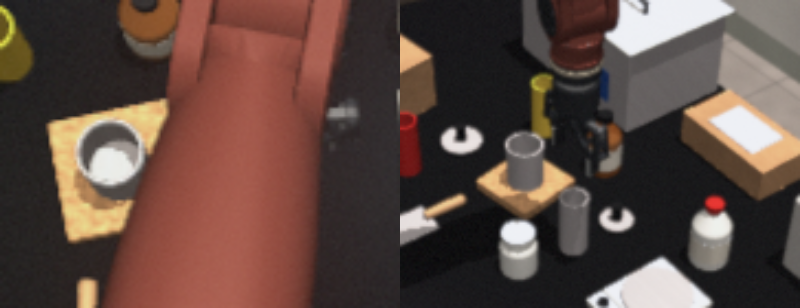

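The wide beaker stands upright on the pad, rim at (215,207.5), which gives (0.566, 0.187), within about 3 mm of the middle. Now grasping the tall one.

{"method": "step_arm", "body": {"series": [[[0.5,0,20],[0,0,0],85],[[0,0,35],[0,0,0],85],[[0,0,30],[0,0,0],85],[[0,0,15],[0,0,0],85],[[0,0,9],[0,0,0],85],[[0,0,0],[0,0,0],85],[[0,0,0],[0,0,0],40],[[0,0,0],[0,0,0],40],[[0,0,0],[0,0,0],40],[[0,0,0],[0,0,0],40],[[0,0,0],[0,0,0],40],[[0,0,0],[0,0,0],40]]}}

```text
time: 16.4
tool_pos: [0.5483, 0.0154, 0.0799]
tool_rot: [0.002, 0.0, 1.0, -0.0]
wrist_force: [-1.0, 0.8, 6.1]
opening: 0.0494
finger_force: 62.1
```

{"method": "step_arm", "body": {"series": [[[0,0,0],[0,0,0],40],[[0,0,0],[0,0,0],40]]}}

```text
time: 16.57
tool_pos: [0.5483, 0.0154, 0.0799]
tool_rot: [0.002, 0.0, 1.0, -0.0]
wrist_force: [-1.1, 2.0, 6.2]
opening: 0.0492
finger_force: 62.1
```

{"method": "step_arm", "body": {"series": [[[0,0,-8],[0,0,0],40],[[0,0,-20],[0,0,0],40],[[0,0,-25],[0,0,0],40],[[0,0,-15],[0,0,0],40],[[-2,-12,0],[0,0,0],40],[[-6,-30,0],[0,0,0],40],[[-7,-36,0],[0,0,0],40],[[-7,-36,0],[0,0,0],40],[[-6,-36,0],[0,0,0],40],[[-5,-26,0],[0,0,0],40],[[-3,-10,0],[0,0,0],40],[[0,-3,0],[0,0,0],40]]}}

```text
time: 17.57
tool_pos: [0.5828, -0.1761, 0.145]
tool_rot: [-0.0, 0.002, 1.0, -0.0]
wrist_force: [0.2, 0.9, -1.5]
opening: 0.049
finger_force: 62.8
```

{"method": "step_arm", "body": {"series": [[[0,0,0],[0,0,0],40],[[0,0,0],[0,0,0],40]]}}

```text
time: 17.73
tool_pos: [0.5827, -0.1727, 0.1455]
tool_rot: [-0.0, -0.0, 1.0, 0.0]
wrist_force: [-1.6, 0.0, -2.0]
opening: 0.0494
finger_force: 62.8
```

```bash
python3 - <<'E'
from h import *
go([.584,-.174,.102])
S=Cam("side"); g=cv2.cvtColor(S.pic(),cv2.COLOR_BGR2GRAY)
p=r.sense()["tool_pos"]; b=p[2]-.0795   # beaker bottom
th=np.linspace(0,2*np.pi,90)
for z in(.03,.05):
    q=S.px(np.c_[p[0]+.025*np.cos(th),p[1]+.025*np.sin(th),0*th+b+z]); v=int(round(q[:,1].mean()))
    print("exp cols",q[:,0].min().round(1),q[:,0].max().round(1),"row",v,g[v,300:340].tolist())
E
```

```text
t 17.73 tcp [ 0.5827 -0.1727  0.1455] x [-1.    -0.     0.001] z [-0.001  0.001 -1.   ] F [-1.6  0.  -2. ] op 0.0494 ff 62.8
shift mm [-1.4 -1.4 43.5]
exp cols 311.5 325.7 row 229 [23, 24, 23, 25, 25, 23, 26, 23, 24, 23, 28, 53, 71, 82, 87, 89, 92, 91, 92, 93, 92, 94, 88, 84, 85, 65, 36, 28, 23, 20, 18, 24, 57, 96, 114, 122, 123, 123, 126, 128]
exp cols 311.8 326.1 row 225 [27, 25, 26, 23, 23, 24, 28, 25, 25, 24, 27, 37, 66, 79, 83, 88, 89, 91, 93, 92, 94, 92, 89, 86, 82, 82, 52, 23, 14, 16, 27, 75, 99, 106, 112, 117, 121, 122, 122, 125]
```

{"method": "step_arm", "body": {"series": [[[-1,-1,15],[0,0,0],40],[[0,0,15],[0,0,0],40],[[0,0,7],[0,0,0],40],[[0,0,2],[0,0,0],40],[[0,0,1],[0,0,0],40],[[0,0,0],[0,0,0],40],[[0,0,0],[0,0,0],40]]}}

```text
time: 18.37
tool_pos: [0.5844, -0.1746, 0.1068]
tool_rot: [0.001, -0.0, 1.0, -0.0]
wrist_force: [0.7, -1.0, -2.3]
opening: 0.0491
finger_force: 62.8
```

{"method": "step_arm", "body": {"series": [[[0,0,1],[0,0,0],40],[[0,0,1],[0,0,0],40],[[0,0,0],[0,0,0],40]]}}

```text
time: 18.62
tool_pos: [0.584, -0.1747, 0.1039]
tool_rot: [0.0, 0.0, 1.0, -0.0]
wrist_force: [0.4, -0.2, -2.7]
opening: 0.0488
finger_force: 62.8
```

{"method": "step_arm", "body": {"series": [[[0,0,1],[0,0,0],40],[[0,0,0.5],[0,0,0],40],[[0,0,0.5],[0,0,0],40],[[0,0,0],[0,0,0],40]]}}

```text
time: 18.95
tool_pos: [0.5841, -0.1747, 0.102]
tool_rot: [0.0, 0.0, 1.0, -0.0]
wrist_force: [-0.2, 0.0, 0.4]
opening: 0.0487
finger_force: 63.0
```

{"method": "step_arm", "body": {"series": [[[0,0,0.5],[0,0,0],40],[[0,0,0],[0,0,0],60],[[0,0,0],[0,0,0],85],[[0,0,0],[0,0,0],85],[[0,0,0],[0,0,0],85],[[0,0,0],[0,0,0],85],[[0,0,-10],[0,0,0],85],[[0,0,-25],[0,0,0],85],[[0,0,-30],[0,0,0],85],[[0,0,-20],[0,0,0],85]]}}

```text
time: 19.78
tool_pos: [0.5844, -0.1748, 0.1896]
tool_rot: [0.001, 0.0, 1.0, -0.001]
wrist_force: [0.6, -0.2, 0.7]
opening: 0.085
finger_force: 0.0
```

{"method": "step_arm", "body": {"series": [[[-4,12,0],[0,0,0],85],[[-9,30,0],[0,0,0],85],[[-10,36,0],[0,0,0],85],[[-10,36,0],[0,0,0],85],[[-10,36,0],[0,0,0],80],[[-8,26,0],[0,0,0],70],[[-5,10,0],[0,0,0],60],[[-1.5,3.5,0],[0,0,0],50],[[0,0,0],[0,0,0],45],[[0,0,0],[0,0,0],45]]}}

```text
time: 20.62
tool_pos: [0.6414, 0.0138, 0.1862]
tool_rot: [-0.0, 0.0, 1.0, -0.0]
wrist_force: [1.4, 0.0, 1.3]
opening: 0.0453
finger_force: 0.0
```

```bash
python3 - <<'E'
from h import *
go([.6416,.015,.02])
S=Cam("side"); T=Cam("top"); J=S.pic(); I=T.pic()
print("exp tall rim side",S.px([.584,-.174,.137]),"top",T.px([.584,-.174,.137]))
print(rim(I,T,T.px([.584,-.174,.137])[0],.137,.025))
g=cv2.cvtColor(J,cv2.COLOR_BGR2GRAY); u=S.px([.6416,.015,.01])[0]; m=blob(g>75,u); c=cont(cv2.morphologyEx(m.astype(np.uint8),cv2.MORPH_CLOSE,np.ones((7,7))))
print("cover by side",*circ(S.at(c,.012)))
cv2.imwrite("pics/c5.png",np.hstack([cv2.resize(I[160:250,240:370],(400,277)),cv2.resize(J[140:270,220:408],(400,277))]))
E
```

```text
t 20.62 tcp [0.6414 0.0138 0.1862] x [-1.     0.001  0.   ] z [-0. -0. -1.] F [1.4 0.  1.3] op 0.0453 ff 0.0
shift mm [ -0.3   1.3 166.2]
exp tall rim side [[319.96608385 220.71862836]] top [[334.09930931 196.69617603]]
(array([[ 0.5587, -0.1628,  0.137 ],
       [ 0.5831, -0.1737,  0.137 ],
       [ 0.546 , -0.1495,  0.137 ]]), array([[330.8, 205. ],
       [334. , 197. ],
       [326.5, 209.2]]), array([0.91898867, 0.92771323, 0.9509788 ]))
cover by side [0.6418072  0.01514651] 0.029758722986877786
```

View pics/c5.png

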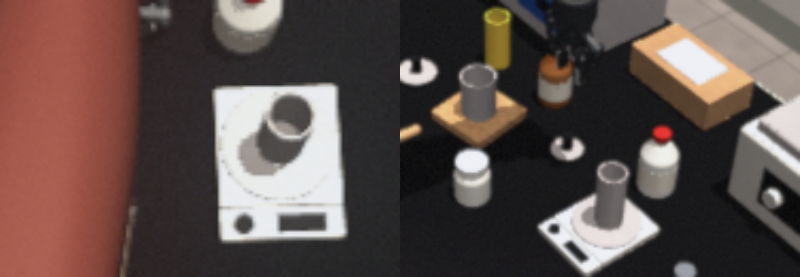

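The tall beaker stands upright on the stirrer, rim at (334,197), which gives (0.583, -0.174). Both views put the small cover at (0.6417, 0.015). Grasping its knob.

{"method": "step_arm", "body": {"series": [[[-0.3,1.3,20],[0,0,0],45],[[0,0,35],[0,0,0],45],[[0,0,35],[0,0,0],45],[[0,0,30],[0,0,0],45],[[0,0,25],[0,0,0],45],[[0,0,14],[0,0,0],45],[[0,0,5],[0,0,0],45],[[0,0,0],[0,0,0],45],[[0,0,0],[0,0,0],45]]}}

```text
time: 21.47
tool_pos: [0.6428, 0.0156, 0.0239]
tool_rot: [0.001, 0.0, 1.0, -0.0]
wrist_force: [-0.9, -1.0, 0.1]
opening: 0.0454
finger_force: 0.0
```

{"method": "step_arm", "body": {"series": [[[0,0,0],[0,0,0],15],[[0,0,0],[0,0,0],15],[[0,0,0],[0,0,0],15],[[0,0,0],[0,0,0],15],[[0,0,0],[0,0,0],15],[[0,0,0],[0,0,0],15]]}}

```text
time: 21.97
tool_pos: [0.6432, 0.016, 0.0245]
tool_rot: [0.002, 0.0, 1.0, -0.0]
wrist_force: [-1.6, -0.5, 7.1]
opening: 0.0199
finger_force: 58.6
```

The grip is a bit high on the knob, so I'll regrip 6 mm lower.

{"method": "step_arm", "body": {"series": [[[0,0,0],[0,0,0],40],[[0,0,0],[0,0,0],40],[[0,0,0],[0,0,0],40],[[0.5,-0.5,3],[0,0,0],40],[[0,0,3],[0,0,0],40],[[0,0,0],[0,0,0],15],[[0,0,0],[0,0,0],15],[[0,0,0],[0,0,0],15],[[0,0,0],[0,0,0],15],[[0,0,0],[0,0,0],15],[[0,0,0],[0,0,0],15]]}}

```text
time: 22.88
tool_pos: [0.6413, 0.0156, 0.0162]
tool_rot: [-0.0, 0.0, 1.0, -0.0]
wrist_force: [0.1, -0.2, -0.7]
opening: 0.0206
finger_force: 58.6
```

{"method": "step_arm", "body": {"series": [[[0,0,-8],[0,0,0],15],[[0,0,-25],[0,0,0],15],[[0,0,-35],[0,0,0],15],[[0,0,-35],[0,0,0],15],[[0,0,-35],[0,0,0],15],[[0,0,-20],[0,0,0],15],[[0,0,-7],[0,0,0],15],[[0,0,0],[0,0,0],15]]}}

```text
time: 23.55
tool_pos: [0.6425, 0.0155, 0.184]
tool_rot: [0.002, 0.0, 1.0, -0.0]
wrist_force: [0.5, 0.4, -1.6]
opening: 0.0204
finger_force: 58.7
```

{"method": "step_arm", "body": {"series": [[[4,-12,0],[0,0,0],15],[[9,-30,0],[0,0,0],15],[[10,-36,0],[0,0,0],15],[[10,-36,0],[0,0,0],15],[[10,-36,0],[0,0,0],15],[[9,-26,0],[0,0,0],15],[[5,-10,0],[0,0,0],15],[[1,-3.5,0],[0,0,0],15],[[0,0,0],[0,0,0],15],[[0,0,0],[0,0,0],15],[[0,0,0],[0,0,0],15]]}}

```text
time: 24.47
tool_pos: [0.5835, -0.1725, 0.1808]
tool_rot: [-0.0, -0.001, 1.0, 0.0]
wrist_force: [0.8, 0.2, -0.2]
opening: 0.0202
finger_force: 58.8
```

```bash
python3 - <<'E'
from h import *
M,s=say(); p=s["tool_pos"]
S=Cam("side"); J=S.pic(); cv2.imwrite("pics/j6.png",J)
z=p[2]-.0162+.012
g=cv2.cvtColor(J,cv2.COLOR_BGR2GRAY); u=S.px([p[0],p[1],z])[0]
print("exp cover px",u,"rim px",S.px([.5835,-.174,.137]))
m=blob(g>75,u); c=cont(cv2.morphologyEx(m.astype(np.uint8),cv2.MORPH_CLOSE,np.ones((7,7)))); print("cover",c.min(0),c.max(0))
cen,rad=circ(S.at(c,z)); print("cover by side",cen,rad)
# rim: beaker columns at mid height against the same camera
th=np.linspace(0,2*np.pi,90)
for h in(.06,.08,.1):
    q=S.px(np.c_[.5835+.025*np.cos(th),-.174+.025*np.sin(th),0*th+h]); v=int(round(q[:,1].mean())); print("exp",q[:,0].min().round(1),q[:,0].max().round(1),g[v,305:336].tolist())
cv2.imwrite("pics/c6.png",cv2.resize(J[170:270,270:380],None,fx=5,fy=5,interpolation=cv2.INTER_CUBIC))
E
```

```text
t 24.47 tcp [ 0.5835 -0.1725  0.1808] x [-1.    -0.001  0.001] z [-0.001  0.001 -1.   ] F [ 0.8  0.2 -0.2] op 0.0202 ff 58.8
exp cover px [320.35143424 212.33697001] rim px [[319.85528321 220.77790575]]
cover [332 205] [351 232]
cover by side [ 0.62240157 -0.23525144] 0.05181063516283638
exp 311.4 325.4 [136, 138, 137, 139, 136, 133, 101, 81, 83, 87, 89, 91, 91, 93, 93, 93, 93, 99, 98, 102, 158, 215, 226, 222, 180, 121, 66, 35, 26, 24, 26]
exp 311.7 325.8 [26, 32, 59, 116, 151, 208, 195, 124, 84, 84, 88, 90, 90, 93, 93, 94, 93, 93, 99, 99, 93, 75, 45, 27, 24, 24, 24, 24, 26, 27, 40]
exp 312.0 326.2 [25, 27, 21, 24, 27, 25, 29, 60, 74, 83, 86, 90, 91, 93, 93, 93, 93, 93, 92, 98, 93, 61, 29, 21, 16, 14, 37, 85, 108, 117, 121]
```

View pics/c6.png

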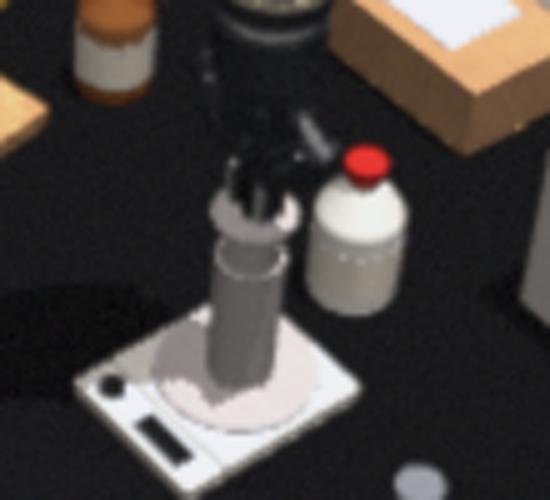

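The cover hangs level above the beaker, its disc centred near side (320.9,212.5) and the rim at (319.8,221). I'll measure the lateral match more precisely with edge profiles.

```bash
python3 - <<'E'
from h import *
M,s=say(); p=s["tool_pos"]; S=Cam("side"); g=cv2.cvtColor(S.pic(),cv2.COLOR_BGR2GRAY); T=Cam("top")
th=np.linspace(0,2*np.pi,360)
def sil(r0,c,z0,z1):
    P=np.vstack([S.px(np.c_[c[0]+r0*np.cos(th),c[1]+r0*np.sin(th),0*th+z]) for z in(z0,z1)]); return cv2.convexHull(P.astype(np.float32))[:,0]
d=p[2]-.0162
h=sil(.03,p,d+.008,d+.012); print("exp disc",h.min(0),h.max(0))
for v in range(209,220): 
    print(v,g[v,306:336].tolist())
print("1mm x,y,z px",S.px(p+[.001,0,0])-S.px(p),S.px(p+[0,.001,0])-S.px(p),S.px(p+[0,0,.001])-S.px(p))
E
```

```text
t 24.52 tcp [ 0.5836 -0.1725  0.181 ] x [-1.    -0.002  0.   ] z [-0.  0. -1.] F [-0.9  0.4 -1.8] op 0.0203 ff 58.8
exp disc [311.551   206.26114] [329.17252 219.29712]
209 [26, 24, 24, 25, 23, 28, 52, 101, 126, 104, 58, 30, 19, 16, 35, 71, 68, 42, 23, 23, 52, 129, 102, 52, 27, 25, 42, 101, 168, 192]
210 [24, 26, 26, 23, 24, 33, 81, 123, 134, 119, 89, 67, 35, 17, 36, 69, 68, 39, 23, 22, 74, 187, 172, 99, 41, 25, 53, 136, 184, 201]
211 [23, 26, 25, 27, 24, 45, 102, 130, 136, 135, 129, 114, 63, 24, 37, 69, 59, 34, 25, 29, 85, 195, 215, 143, 63, 30, 63, 154, 195, 209]
212 [26, 24, 25, 23, 25, 48, 118, 135, 137, 137, 136, 130, 81, 37, 50, 72, 52, 30, 32, 72, 133, 207, 221, 158, 74, 34, 67, 151, 197, 213]
213 [25, 25, 27, 26, 26, 40, 97, 128, 136, 137, 136, 134, 107, 72, 71, 80, 59, 47, 63, 141, 203, 222, 220, 146, 63, 33, 64, 133, 189, 214]
214 [26, 24, 22, 25, 24, 28, 60, 116, 135, 138, 136, 136, 132, 116, 110, 100, 83, 90, 107, 180, 218, 223, 210, 132, 55, 33, 76, 113, 166, 203]
215 [23, 25, 25, 26, 23, 24, 42, 98, 124, 135, 137, 138, 136, 134, 132, 127, 120, 129, 132, 148, 193, 200, 165, 90, 36, 37, 90, 105, 137, 174]
216 [22, 24, 25, 22, 26, 26, 26, 49, 97, 123, 130, 135, 136, 136, 136, 136, 136, 135, 135, 134, 137, 123, 83, 40, 27, 39, 83, 100, 113, 141]
217 [25, 26, 25, 27, 27, 26, 28, 49, 87, 96, 107, 122, 130, 131, 132, 134, 133, 131, 127, 119, 105, 71, 37, 27, 26, 41, 84, 100, 109, 118]
218 [24, 26, 26, 25, 26, 26, 36, 77, 109, 92, 86, 94, 105, 108, 113, 118, 116, 108, 101, 96, 78, 45, 26, 23, 24, 43, 83, 100, 110, 117]
219 [26, 25, 24, 24, 25, 26, 43, 93, 94, 85, 86, 88, 94, 93, 91, 93, 91, 88, 89, 107, 111, 68, 32, 22, 24, 46, 83, 103, 118, 118]
1mm x,y,z px [[ 0.22524286 -0.11815646]] [[-0.18736747 -0.16524218]] [[ 0.02017901 -0.2108251 ]]
```

The disc matches the expected position to 0.1 px. Shifting -1.5 mm in y and lowering.

{"method": "step_arm", "body": {"series": [[[0,-1.5,5],[0,0,0],15],[[0,0,10],[0,0,0],15],[[0,0,5],[0,0,0],15],[[0,0,3],[0,0,0],15],[[0,0,2],[0,0,0],15],[[0,0,2],[0,0,0],15],[[0,0,2],[0,0,0],15],[[0,0,0],[0,0,0],15],[[0,0,0],[0,0,0],15]]}}

```text
time: 25.32
tool_pos: [0.5833, -0.1754, 0.1524]
tool_rot: [0.0, 0.0, 1.0, -0.0]
wrist_force: [-0.1, 0.1, -0.9]
opening: 0.0201
finger_force: 58.8
```

{"method": "step_arm", "body": {"series": [[[0,1,0],[0,0,0],15],[[0,0,1.5],[0,0,0],15],[[0,0,1.5],[0,0,0],15],[[0,0,1],[0,0,0],15],[[0,0,0],[0,0,0],15],[[0,0,0],[0,0,0],15]]}}

```text
time: 25.82
tool_pos: [0.5832, -0.1743, 0.1482]
tool_rot: [-0.0, 0.0, 1.0, -0.0]
wrist_force: [0.1, 0.2, -1.0]
opening: 0.0203
finger_force: 58.8
```

{"method": "step_arm", "body": {"series": [[[0,0,1],[0,0,0],15],[[0,0,1],[0,0,0],15],[[0,0,0],[0,0,0],15],[[0,0,0],[0,0,0],15]]}}

```text
time: 26.15
tool_pos: [0.5832, -0.1743, 0.1462]
tool_rot: [-0.0, 0.0, 1.0, -0.0]
wrist_force: [-0.6, -0.7, -1.1]
opening: 0.0198
finger_force: 58.8
```

Boss entered with no contact force. Down to contact.

{"method": "step_arm", "body": {"series": [[[0,0,0.5],[0,0,0],15],[[0,0,0.5],[0,0,0],15],[[0,0,0],[0,0,0],15],[[0,0,0],[0,0,0],15]]}}

```text
time: 26.48
tool_pos: [0.5833, -0.1743, 0.1453]
tool_rot: [-0.0, 0.0, 1.0, -0.0]
wrist_force: [-0.3, -0.3, -1.5]
opening: 0.0203
finger_force: 58.8
```

{"method": "step_arm", "body": {"series": [[[0,0,0.5],[0,0,0],15],[[0,0,0.5],[0,0,0],15],[[0,0,0],[0,0,0],15],[[0,0,0],[0,0,0],15]]}}

```text
time: 26.82
tool_pos: [0.5834, -0.1744, 0.1447]
tool_rot: [0.0, 0.0, 1.0, -0.0]
wrist_force: [-0.2, 0.0, 2.7]
opening: 0.0207
finger_force: 59.1
```

Contact at the expected seat height. Releasing and retreating.

{"method": "step_arm", "body": {"series": [[[0,0,0],[0,0,0],30],[[0,0,0],[0,0,0],45],[[0,0,0],[0,0,0],45],[[0,0,0],[0,0,0],45],[[0,0,-4],[0,0,0],45],[[0,0,-12],[0,0,0],45],[[0,0,-25],[0,0,0],45],[[0,0,-25],[0,0,0],45],[[0,0,-20],[0,0,0],45],[[0,0,0],[0,0,0],45]]}}

```text
time: 27.65
tool_pos: [0.585, -0.1752, 0.2366]
tool_rot: [0.003, 0.0, 1.0, -0.002]
wrist_force: [0.5, -1.2, 0.7]
opening: 0.0451
finger_force: 0.0
```

{"method": "step_arm", "body": {"series": [[[0,15,0],[0,0,0],45],[[0,35,0],[0,0,0],45],[[0,35,0],[0,0,0],45],[[0,35,0],[0,0,0],45],[[0,35,0],[0,0,0],45],[[0,15,0],[0,0,0],45],[[0,0,0],[0,0,0],45],[[0,0,0],[0,0,0],45]]}}

```text
time: 28.32
tool_pos: [0.583, -0.0031, 0.2301]
tool_rot: [-0.0, -0.001, 1.0, -0.0]
wrist_force: [-0.5, -1.5, -0.8]
opening: 0.0449
finger_force: 0.0
```

```bash
python3 - <<'E'
from h import *
say(); S=Cam("side"); T=Cam("top"); J=S.pic(); I=T.pic()
print("exp seat px",S.px([.5833,-.1743,.149]),T.px([.5833,-.1743,.149]))
cv2.imwrite("pics/c7.png",np.hstack([cv2.resize(I[150:250,290:390],(400,400),interpolation=cv2.INTER_CUBIC),cv2.resize(J[140:280,230:370],(400,400),interpolation=cv2.INTER_CUBIC)]))
E
```

```text
t 28.32 tcp [ 0.583  -0.0031  0.2301] x [-1.    -0.002  0.   ] z [-0. -0. -1.] F [-0.5 -1.5 -0.8] op 0.0449 ff 0.0
exp seat px [[320.10236712 218.39854722]] [[334.64351614 195.93206689]]
```

View pics/c7.png

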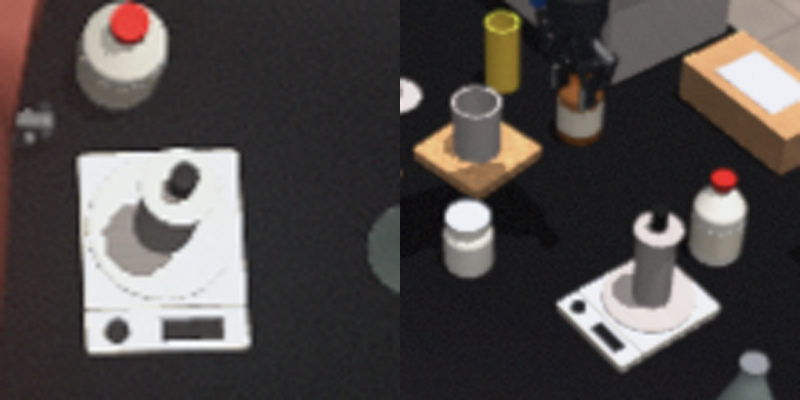

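The cover sits level on the tall beaker (side crop (659,229), or pixel (320.6,220)). The wide beaker stands upright on the pad, and the bystanders are unmoved. Handing in.

```bash
python3 -c "
from plant import r
print(r.hand_in())"
```

```text
the job is handed in; nothing more can be done
None
```

The job is handed in at 28 s: the wide beaker stands on the cork pad, about 3 mm off its middle by camera, and the tall beaker stands on the stirrer plate within about 2 mm of centre, with the small cover seated level on its rim.

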